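# Sweep the loose jar caps into the catch trough

## Task

Sweep the three loose white jar caps along the deck of the sorting stand with your closed fingers, over the deck's open drop edge, so that all three end up lying in the catch trough at the end of the stand. Push them only: do not pick anything up. Leave the brass weight standing where it is on the deck, and leave the dish and the board eraser on the desk where they are.

Things in the scene. Friction and masses are not known exactly. Their poses are not given: they have to be found in the camera images.
- stand: fixed grey sorting stand, slightly askew. Origin on the desk (z = 0) under the deck's centre; y along the stand to the trough (robot's left), x across, z up. Flat deck 72 mm above the desk, y -100 to +100 mm, x -70 to +70 mm. 5 mm side walls outside x = +-70 mm, full length, rise 8 mm above the deck; no rim at the rear end (y = -100 mm); drop edge at y = +100 mm, then the trough
- deck_edge (a point): middle of the open drop edge (stand y = +100 mm), at deck height, 72 mm above the desk; same axes as the stand
- trough_floor (a point): centre of the trough's floor, on its upper face, 32 mm above the desk and 40 mm below the deck; the inside reaches 70 mm either way along x and 40 mm either way along y; its far end wall is 5 mm thick and rises 8 mm above deck height; same axes as the stand
- cap_a: white ribbed plastic screw cap (one of two in the row farther from the trough, 55 mm behind the middle of the deck), a flat disc 29 mm in diameter and 14 mm high, 14 g, lying loose on the deck of the stand with its closed face up. Origin: centre of its underside; in the trough it may lie any way round. Slides freely
- cap_b: white ribbed plastic screw cap (one of two in the row farther from the trough), a flat disc 29 mm in diameter and 14 mm high, 14 g, lying loose on the deck of the stand with its closed face up. Origin: centre of its underside; in the trough it may lie any way round. Slides freely
- cap_c: white ribbed plastic screw cap (the one nearer to the trough, about the middle of the deck's width), a flat disc 29 mm in diameter and 14 mm high, 14 g, lying loose on the deck of the stand with its closed face up. Origin: centre of its underside; in the trough it may lie any way round. Slides freely
- weight: brass calibration weight with a knob, 23 mm in diameter, 37 mm high, 100 g, standing loose on the deck in the same row as cap_a and cap_b, 42 mm from its neighbours (which of the three places in the row it has varies); it can stand behind cap_c. Origin: centre of its underside. To be left standing
- dish: empty clear glass dish, 60 mm in diameter, 13 mm high, loose on the desk beyond the trough's end wall. Origin: centre of its underside. Bystander
- eraser: black felt board eraser, 36 x 108 x 32 mm (x, y, z), loose on the desk beyond the dish. Origin: centre of its underside. Bystander

How it is judged:
At the end, for the whole second after the job is handed in: All three caps lie in the trough (slower than 0.1 m/s): inside its walls (origin within 71 mm of its centre along x, 42 mm along y), less than 34 mm above its floor. The weight stands upright (0.2 rad) within 15 mm of its start; dish and eraser are within 20 mm of theirs (z of cap_a in the frame of trough_floor between -0.005 and 0.034 m and x of cap_a in the frame of trough_floor between -0.071 and 0.071 m and y of cap_a in the frame of trough_floor between -0.042 and 0.042 m and linear speed of each of cap_a, cap_b, cap_c below 0.1 m/s and z of cap_b in the frame of trough_floor between -0.005 and 0.034 m and x of cap_b in the frame of trough_floor between -0.071 and 0.071 m and y of cap_b in the frame of trough_floor between -0.042 and 0.042 m and z of cap_c in the frame of trough_floor between -0.005 and 0.034 m and x of cap_c in the frame of trough_floor between -0.071 and 0.071 m and y of cap_c in the frame of trough_floor between -0.042 and 0.042 m and distance of weight from where it was at the start of the episode below 0.015 m and angle between weight's own z axis and vertical below 0.2 rad and distance of each of dish, eraser from where it was at the start of the episode below 0.02 m); the robot touches nothing.
It fails at once if a cap is lifted: its origin rises more than 22 mm above the deck (z of any of cap_a, cap_b, cap_c in the frame of deck_edge above 0.022 m).
It fails at once if the weight is lifted (more than 10 mm), knocked over (tilted more than 0.5 rad) or moved more than 15 mm (z of weight in the frame of deck_edge above 0.01 m or angle between weight's own z axis and vertical above 0.5 rad or distance of weight from where it was at the start of the episode above 0.015 m).
It fails at once if the dish or the eraser is moved more than 20 mm (distance of any of dish, eraser from where it was at the start of the episode above 0.02 m).
It also fails if it takes over 51 s, if anything falls off the work surface, if the arm or the gripper's body presses on something with over 40 N, if the wrist force passes 120 N, or if a joint passes its speed limit or range.

## Robot

A 7-joint arm with a two-finger parallel gripper is mounted at the origin on a cart in front of the work surface, level with it; the furniture and walls round the work are solid. World frame = base frame: x ahead of the robot, y to its left, z up, the work surface at z = 0. Lengths are in m, angles in rad, forces in N, time in s.
With the tool pointing down it reaches from about 0.4 to 0.9 m from the base axis. Payload 5.5 kg.
Tool frame: the origin (TCP) lies midway between the tips of the shut fingers; the grasp point (between the pads) lies 19 mm behind it; z points along the fingers, y is the line along which they close (so a half turn about z gives the same grasp; the last joint's range is limited). The gripper opens to 92 mm and grips with 3 to 60 N. Pads are 19 mm wide; open, the fingers measure 130 mm over their backs; the gripper's body (75 mm by 190 mm) begins 47 mm behind the grasp point.
Start: joints at [1.368, 0.501, -0.427, 1.55, 0.221, 1.138, -0.21], TCP at [0.292, -0.581, 0.227] pointing down, gripper open.
Joint ranges: [-2.88, 2.88], [-0.31, 2.03], [-1.54, 1.56], [0.2, 2.42], [-1.41, 4.55], [0.19, 2.02], [-2.57, 2.57]. Speed limits (rad/s): [2.57, 2.57, 3.14, 3.14, 3.14, 3.14, 3.14].

## Interface

Orientations are given as a unit quaternion [x, y, z, w].
In Python, from cell import manip, camrig, workorder gives the robot as it stands (manip), with the cameras (camrig) and the job (workorder).
- The arm moves only by the tool tcp_steps, called after "Call:" by a JSON object that holds its "fn" and its "kwargs", one argument or row to a line. Schema: {"type":"object","properties":{"motion":{"type":"array","items":{"type":"object","properties":{"jaw":{"type":"number"},"x":{"type":"number"},"y":{"type":"number"},"z":{"type":"number"},"rx":{"type":"number"},"ry":{"type":"number"},"rz":{"type":"number"}},"additionalProperties":false,"required":["jaw"]},"minItems":1,"maxItems":12},"grip_force":{"type":"number"},"only":{"type":"string"},"quiet":{"type":"boolean"},"lines":{"type":"string"}},"required":["motion"],"additionalProperties":false}. motion is a list of rows, 1 to 12 of them, each an object with the fields jaw (the opening from 0.0 (shut) to 1.0 (fully open)), x, y, z (the shift in shares of 0.5 m (1.0 is 0.5 m)), rx, ry, rz (a rotation vector in a scale on which 1.0 is 2 pi rad); a field left out counts as zero (the opening has to be given); each row is the pose to reach, as a shift and turn from the pose commanded when the call began, along the tool's axes at that moment; what a row does not reach only later rows make up. A row lasts 1/10 s, in which the tool goes at most 0.05 m and 0.15 rad, less where a joint would pass 70% of its speed; a pose out of reach is approached as far as the arm can. The fingers move at their own pace and stop on an object; grip_force is the grip in N (left out, the last holds). Time passes only in rows, so rows that do not move let the fingers close. The tool returns the time, the measured TCP pose, the force, the opening and the grip force at its end. only (a regular expression) keeps the lines of the reply that match it, lines (a string "A,B") keeps lines A to B, and quiet returns only ok. Input that does not fit is refused with a message, and nothing moves.
- manip.sense(): the state, without advancing time (a new reading comes with each control period).
- camrig.get_image(name): name is "scene" or "top" or "wrist"; returns a dict with "pixels" (400x640x3 uint8, red, green, blue), "fx", "fy", "cx", "cy" (pixels), "extrinsics" (4x4, takes a point from world to camera coordinates); the wrist camera has in their place "mount" (4x4, takes a point from camera to tool coordinates, whose origin is the TCP and whose axes are the flange's). Camera axes: x right, y up, looking along -z (the intrinsics and any distortion apply to the point x, -y, -z); pixel columns grow to the right and rows downward; lengths in m; the calibration is good to about 2 mm. A picture is of the moment at which its call begins: read the wrist's pose just before it. There is no depth.
- workorder.job_done(): hands the job in; it is judged then, once.
The state is a dict: "clock": time; "joints": joint angles; "dq": joint speeds; "joint_efforts": joint torques, N m; "tcp_pos": TCP position; "tcp_rot": TCP orientation; "ft_force": force on the tool from outside, world axes, zero at the start; "wrist_torque": the same for the moment, N m; "gripper_width": opening from 0.0 (shut) to 1.0 (fully open); "grasp_force": force on a finger pad.
Only numpy, scipy, OpenCV 4.12 (cv2) and the standard library are available. Lean on these libraries where they do the work, as an engineer would, in place of code of your own. Each camera call takes 0.05 s, during which the arm holds its last target. There are 200 camera calls.

## Working session

There is one attempt and no reset: what is moved stays moved. The work goes in short steps, Python scripts to look and compute and a tool call to move; the robot and the scene stay as the last step left them, time stands still between calls to the robot, and variables do not carry over. Pictures are saved under pics/ and viewed, at most 10 in all, crops included, and the job is handed in when it is done.

```bash
ls; mkdir -p pics; python3 - <<'E'
from cell import manip, camrig, workorder
import cv2,numpy as np
for n in("scene","top"):
    d=camrig.get_image(n); cv2.imwrite(f"pics/{n}0.png",d["pixels"][:,:,::-1])
    print(n,{k:np.round(v,4).tolist() for k,v in d.items() if k!="pixels"}, d.keys())
s=manip.sense();print(s)
E
```

```text
cell.py
pics
scene {'fx': 452.4479, 'fy': 452.4479, 'cx': 317.7708, 'cy': 196.1289, 'extrinsics': [[-0.7701, -0.6377, -0.0147, 0.3196], [0.3733, -0.4692, 0.8003, -0.2539], [-0.5173, 0.6108, 0.5994, -0.8315], [0.0, 0.0, 0.0, 1.0]]} dict_keys(['pixels', 'fx', 'fy', 'cx', 'cy', 'extrinsics'])
top {'fx': 461.3195, 'fy': 461.3195, 'cx': 321.7719, 'cy': 194.9744, 'extrinsics': [[0.0145, -0.9999, 0.0015, -0.0335], [0.9941, 0.0146, 0.1074, -0.4665], [-0.1074, -0.0001, 0.9942, -0.9815], [0.0, 0.0, 0.0, 1.0]]} dict_keys(['pixels', 'fx', 'fy', 'cx', 'cy', 'extrinsics'])
{'clock': 0.1, 'joints': array([ 1.36820859,  0.501768  , -0.4268409 ,  1.55136857,  0.2208245 ,
        1.13827911, -0.21030777]), 'dq': array([ 0.00103415, -0.00291472, -0.00217829, -0.00210195, -0.00095494,
       -0.00079278, -0.00060284]), 'joint_efforts': array([-1.14638198e-02, -5.67870319e+01, -5.83833039e+00, -2.79914922e+01,
       -6.89986604e-02,  2.40109657e-02,  4.86938916e-05]), 'tcp_pos': array([ 0.29162495, -0.5801942 ,  0.22576668]), 'tcp_rot': array([ 9.72992425e-01,  2.30835364e-01, -1.73751409e-04, -8.62947315e-04]), 'ft_force': array([-1.00999729, -0.63985737,  0.57953783]), 'wrist_torque': array([-0.00577415,  0.0567721 , -0.02895911]), 'grasp_force': 0.0, 'gripper_width': 0.99939844226842}
```

View pics/top0.png

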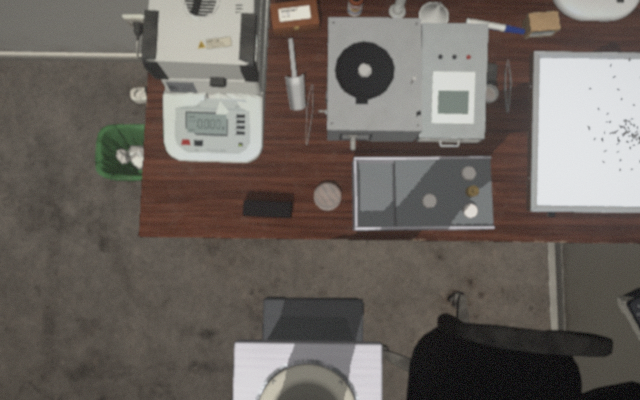

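View pics/scene0.png

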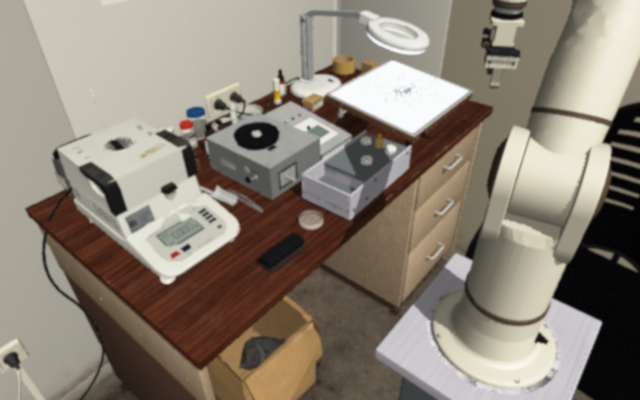

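The top view shows the trough at columns 357–395 and the deck at 395–493. The caps are near (469,173), (471,211) and (430,201), and the brass weight is in the middle at (473,191). I'll measure on an enlarged crop.

```bash
cat > h.py <<'E'
import numpy as np,cv2
from cell import manip, camrig, workorder
def ray(d,uv,z):
    E=np.array(d["extrinsics"]);R,t=E[:3,:3],E[:3,3]
    c=-R.T@t; v=R.T@np.array([(uv[0]-d["cx"])/d["fx"],-(uv[1]-d["cy"])/d["fy"],-1])
    return c+v*(z-c[2])/v[2]
def proj(d,p):
    E=np.array(d["extrinsics"]);q=E[:3,:3]@p+E[:3,3]
    return d["cx"]+d["fx"]*q[0]/-q[2], d["cy"]+d["fy"]*q[1]/q[2]
E
python3 - <<'E'
from h import *
d=camrig.get_image("top");im=d["pixels"][:,:,::-1]
c=cv2.resize(im[145:240,345:505],None,fx=5,fy=5,interpolation=cv2.INTER_CUBIC)
cv2.imwrite("pics/top_crop.png",c)
hsv=cv2.cvtColor(im[:,:,:].copy(),cv2.COLOR_BGR2HSV)
roi=np.zeros((400,640),np.uint8);roi[162:224,400:491]=1
g=cv2.cvtColor(im.copy(),cv2.COLOR_BGR2GRAY)
for nm,m in(("white",(g>125)&(hsv[...,1]<60)),("brass",hsv[...,1]>80)):
    n,l,s,ce=cv2.connectedComponentsWithStats((m&(roi>0)).astype(np.uint8))
    for i in range(1,n):
        if s[i,4]>15: print(nm,s[i],ce[i],ray(d,ce[i],.072+(.014 if nm=="white" else .03)).round(4))
E
```

```text
white [405 163   8   7  20] [408.1 165.3] [ 0.5246 -0.204   0.086 ]
white [411 162  15  14  41] [417.85365854 168.26829268] [ 0.5187 -0.2241  0.086 ]
white [463 167  12  12 113] [468.54867257 172.56637168] [ 0.5113 -0.3285  0.086 ]
white [400 175  14  15  65] [405.84615385 181.95384615] [ 0.4899 -0.1992  0.086 ]
white [424 195  12  12 119] [429.36134454 200.52941176] [ 0.4522 -0.2471  0.086 ]
white [462 203  17  17 195] [470.74871795 211.26153846] [ 0.4314 -0.3315  0.086 ]
brass [467 186  11  10  92] [472.07608696 190.57608696] [ 0.472  -0.3298  0.102 ]
```

View pics/top_crop.png

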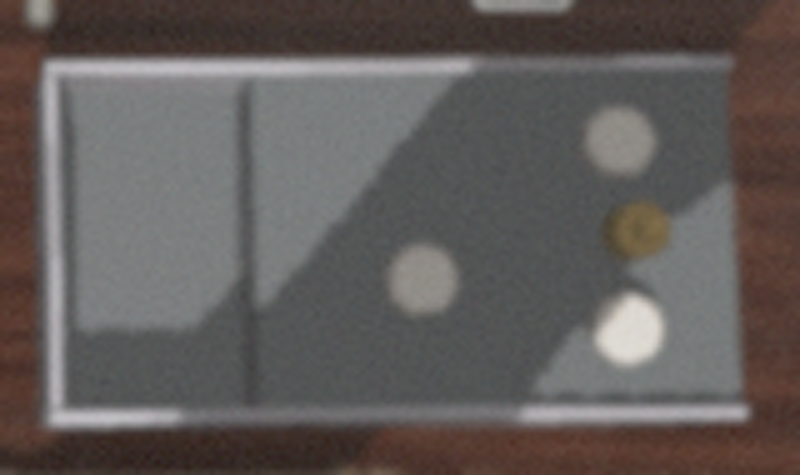

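The crop shows the wall centrelines, with corners near (45,66), (735,62), (748,412) and (52,419), and the drop edge from (248,85) to (253,400). The caps are at (620,141), (423,279) and (629,329), and the weight is at (638,230), in the middle of the row.

```bash
python3 - <<'E'
from h import *
d=camrig.get_image("top");s=camrig.get_image("scene")
P=lambda u,v,z:ray(d,(345+(u+.5)/5-.5,145+(v+.5)/5-.5),z)
A,B,C,D=[P(u,v,.08) for u,v in((45,66),(735,62),(748,412),(52,419))]
e1,e2=P(248,85,.072),P(253,400,.072)
for a,b in((A,B),(D,C),(A,D),(B,C),(e1,e2)): print(a.round(4),b.round(4),np.linalg.norm(a-b).round(4),np.degrees(np.arctan2(*(a-b)[1::-1])).round(2) if 0 else np.degrees(np.arctan2((a-b)[1],(a-b)[0])).round(2))
# stand y axis: from mean of side walls
v=(A-B)/np.linalg.norm(A-B)+(D-C)/np.linalg.norm(D-C);y=v/np.linalg.norm(v);x=np.array([y[1],-y[0],0])
mid=(A+B+C+D)/4; edge=(e1+e2)/2; end=(A+D)/2;
O=mid+y*((end-mid)@y-.1825); O[2]=0
print("O",O,"y",y,"x",x,"edge y",(edge-O)@y,"rear",((B+C)/2-O)@y)
for n,u,v,z in(("a",620,141,.086),("c",423,279,.086),("b",629,329,.086),("w",638,230,.106)):
    p=P(u,v,z);print(n,p.round(4),"stand",((p-O)@x).round(4),((p-O)@y).round(4))
np.savez("st.npz",O=O,x=x,y=y)
# overlay check on scene
im=s["pixels"][:,:,::-1].copy()
L=lambda a,b,z:tuple(int(round(k)) for k in proj(s,O+x*a+y*b+np.array([0,0,z])))
for a,b in(((-.07,-.1,.072),(-.07,.1,.072)),((-.07,.1,.072),(.07,.1,.072)),((.07,.1,.072),(.07,-.1,.072)),((.07,-.1,.072),(-.07,-.1,.072)),((-.075,.185,.08),(.075,.185,.08)),((-.075,.185,0),(.075,.185,0))):
    cv2.line(im,L(*a),L(*b),(0,0,255),1)
cv2.imwrite("pics/ov.png",cv2.resize(im[90:240,190:430],None,fx=3.3,fy=3.3,interpolation=cv2.INTER_CUBIC))
E
```

```text
[ 0.5398 -0.0918  0.08  ] [ 0.5458 -0.3791  0.08  ] 0.2874 91.19
[ 0.3932 -0.0957  0.08  ] [ 0.4003 -0.3808  0.08  ] 0.2852 91.41
[ 0.5398 -0.0918  0.08  ] [ 0.3932 -0.0957  0.08  ] 0.1466 1.53
[ 0.5458 -0.3791  0.08  ] [ 0.4003 -0.3808  0.08  ] 0.1455 0.66
[ 0.5345 -0.1775  0.072 ] [ 0.4026 -0.1793  0.072 ] 0.132 0.76
O [ 0.47065541 -0.27618865  0.        ] y [-0.02265791  0.99974328  0.        ] x [0.99974328 0.02265791 0.        ] edge y 0.09781156784292781 rear -0.10379261170693013
a [ 0.5108 -0.3286  0.086 ] stand 0.0389 -0.0533
c [ 0.4525 -0.2468  0.086 ] stand -0.0175 0.0298
b [ 0.4332 -0.3308  0.086 ] stand -0.0387 -0.0537
w [ 0.4715 -0.3287  0.106 ] stand -0.0003 -0.0525
```

View pics/ov.png

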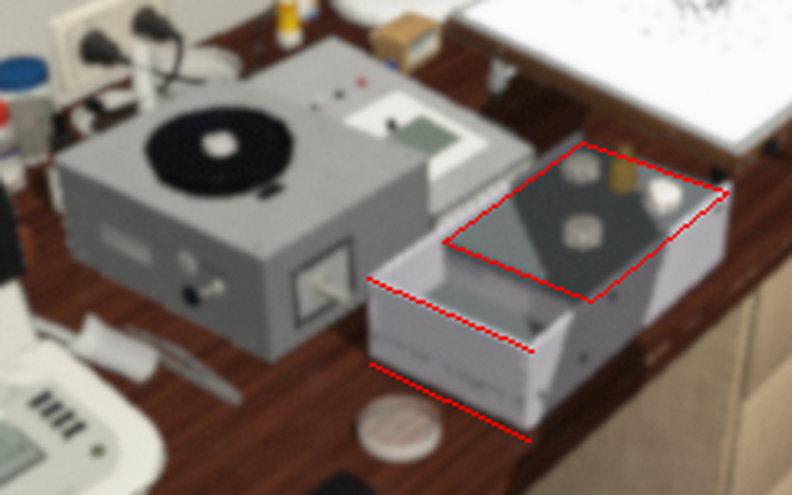

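The overlay fits to within 2–3 mm. Next I work out the move to a point above cap_c's rear side, with tool y along stand x.

```bash
cat >> h.py <<'E'
from scipy.spatial.transform import Rotation as Ro
st=np.load("st.npz")
def to(*targets):  # stand x,y, world z -> tool-axis shift; and turn aligning tool y with stand x
    s=manip.sense();R=Ro.from_quat(s["tcp_rot"]);d=s["tcp_pos"]-st["O"]
    print("t",round(s["clock"],2),"now stand",(d@st["x"]).round(4),(d@st["y"]).round(4),s["tcp_pos"][2].round(4),"F",s["ft_force"].round(1),"q7",s["joints"].round(2))
    for sg in(1,-1):
        G=np.column_stack([sg*st["y"],sg*st["x"],[0,0,-1]])
        print("turn",(R.inv()*Ro.from_matrix(G)).as_rotvec().round(4))
    for a,b,z in targets:
        p=st["O"]+a*st["x"]+b*st["y"]+np.array([0,0,z]);print((a,b,z),"->",R.inv().apply(p-s["tcp_pos"]).round(4))
E
python3 -c "
from h import *
to((-.0175,-.012,.2),(-.0175,-.012,.12))"
```

```text
t 0.25 now stand -0.1857 -0.3001 0.2262 F [-0.7 -0.2  0.2] q7 [ 1.37  0.5  -0.43  1.55  0.22  1.14 -0.21]
turn [-8.0000e-04 -6.0000e-04 -1.1276e+00]
turn [-7.000e-04  9.000e-04  2.014e+00]
(-0.0175, -0.012, 0.2) -> [ 0.2755 -0.1882  0.0264]
(-0.0175, -0.012, 0.12) -> [ 0.2755 -0.1881  0.1064]
```

Careful with the scale: shifts go in shares of 0.5 m and turns go in shares of 2 pi rad. That gives: 0.2755 m / 0.5 = 0.551, 0.24 m / 0.5 = 0.48, -1.1276 rad / 6.2832 = -0.1795.

Call:
{"fn": "tcp_steps", "kwargs": {
  "motion": [
    {"jaw":0, "x":0.08, "y":-0.054, "rz":-0.0223},
    {"jaw":0, "x":0.16, "y":-0.108, "rz":-0.0446},
    {"jaw":0, "x":0.24, "y":-0.162, "rz":-0.0668},
    {"jaw":0, "x":0.32, "y":-0.216, "rz":-0.0891},
    {"jaw":0, "x":0.4, "y":-0.27, "rz":-0.1114},
    {"jaw":0, "x":0.48, "y":-0.324, "rz":-0.1337},
    {"jaw":0, "x":0.551, "y":-0.376, "z":0.02, "rz":-0.156},
    {"jaw":0, "x":0.551, "y":-0.376, "z":0.052, "rz":-0.1795},
    {"jaw":0, "x":0.551, "y":-0.376, "z":0.052, "rz":-0.1795},
    {"jaw":0, "x":0.551, "y":-0.376, "z":0.052, "rz":-0.1795},
    {"jaw":0, "x":0.551, "y":-0.376, "z":0.052, "rz":-0.1795},
    {"jaw":0, "x":0.551, "y":-0.376, "z":0.052, "rz":-0.1795}
  ],
  "grip_force": 10
}}

```text
clock: 1.45
tcp_pos: [0.4535, -0.2904, 0.2013]
tcp_rot: [0.701, 0.714, -0.0, 0.001]
ft_force: [-0.8, -0.4, -0.9]
gripper_width: 0.018
grasp_force: 0.0
```

```bash
python3 - <<'E'
from h import *
to((-.0175,-.012,.12),(-.0175,-.012,.079))
s=camrig.get_image("scene")["pixels"][:,:,::-1]; w=camrig.get_image("wrist")["pixels"][:,:,::-1]
cv2.imwrite("pics/two.png",np.hstack([cv2.resize(s[60:260,190:510],(400,250)),cv2.resize(w,(400,250))]))
E
```

```text
t 1.45 now stand -0.0175 -0.0139 0.2013 F [-0.8 -0.4 -0.9] q7 [ 1.14  0.4  -0.77  1.85  0.32  1.02  0.26]
turn [ 0.0006  0.0009 -0.0041]
turn [ 1.4000e-03 -9.0000e-04  3.1375e+00]
(-0.0175, -0.012, 0.12) -> [ 0.0019 -0.0001  0.0813]
(-0.0175, -0.012, 0.079) -> [ 2.000e-03 -1.000e-04  1.223e-01]
```

View pics/two.png

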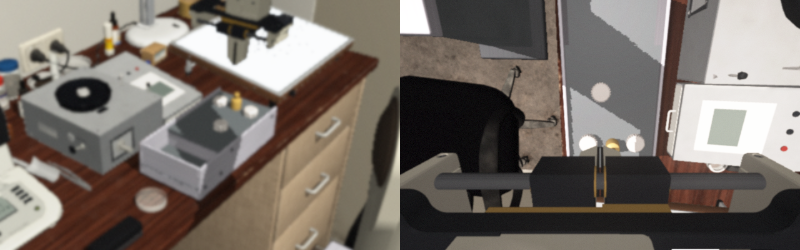

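The gripper is level and aligned over the deck, between cap_c (wrist view at 600,92) and the row with the weight. Lowering behind cap_c.

In the tool's units: 0.121 m / 0.5 = 0.242, 0.115 m / 0.5 = 0.23.

Call:
{"fn": "tcp_steps", "kwargs": {
  "motion": [
    {"jaw":0, "x":0.004, "z":0.08},
    {"jaw":0, "x":0.004, "z":0.16},
    {"jaw":0, "x":0.004, "z":0.2},
    {"jaw":0, "x":0.004, "z":0.23},
    {"jaw":0, "x":0.004, "z":0.242},
    {"jaw":0, "x":0.004, "z":0.242},
    {"jaw":0, "x":0.004, "z":0.242}
  ]
}}

```text
clock: 2.25
tcp_pos: [0.4545, -0.2875, 0.0808]
tcp_rot: [0.699, 0.715, 0.0, 0.001]
ft_force: [0.6, 0.0, 0.3]
gripper_width: 0.005
grasp_force: 0.0
```

```bash
python3 - <<'E'
from h import *
to((-.0175,.1,.079))
s=camrig.get_image("scene")["pixels"][:,:,::-1]; w=camrig.get_image("wrist")["pixels"][:,:,::-1]
cv2.imwrite("pics/two2.png",np.hstack([cv2.resize(s[100:220,280:440],(400,300)),cv2.resize(w,(400,300))]))
E
```

```text
t 2.25 now stand -0.0164 -0.0109 0.0808 F [0.6 0.  0.3] q7 [ 1.05  0.56 -0.67  1.94  0.48  0.8   0.13]
turn [ 0.0015  0.001  -0.0002]
turn [ 1.6000e-03 -2.4000e-03  3.1414e+00]
(-0.0175, 0.1, 0.079) -> [ 0.1109 -0.0011  0.0017]
```

View pics/two2.png

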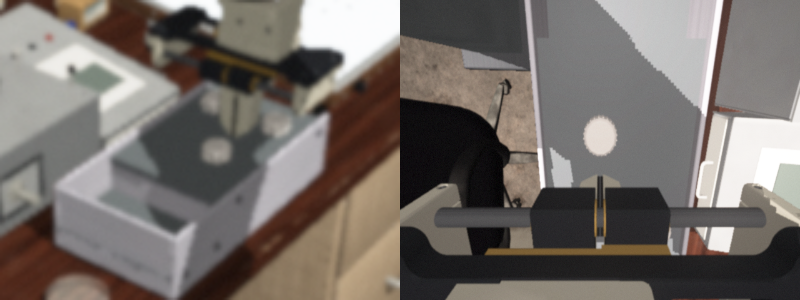

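The tip is centred on cap_c laterally (600 against 600). Pushing it over the edge.

In the tool's units: 0.112 m / 0.5 = 0.224, 0.102 m / 0.5 = 0.204.

Call:
{"fn": "tcp_steps", "kwargs": {
  "motion": [
    {"jaw":0, "x":0.016, "y":-0.002, "z":0.003},
    {"jaw":0, "x":0.032, "y":-0.002, "z":0.003},
    {"jaw":0, "x":0.056, "y":-0.002, "z":0.003},
    {"jaw":0, "x":0.084, "y":-0.002, "z":0.003},
    {"jaw":0, "x":0.112, "y":-0.002, "z":0.003},
    {"jaw":0, "x":0.14, "y":-0.002, "z":0.003},
    {"jaw":0, "x":0.164, "y":-0.002, "z":0.003},
    {"jaw":0, "x":0.184, "y":-0.002, "z":0.003},
    {"jaw":0, "x":0.204, "y":-0.002, "z":0.003},
    {"jaw":0, "x":0.224, "y":-0.002, "z":0.003},
    {"jaw":0, "x":0.224, "y":-0.002, "z":0.003},
    {"jaw":0, "x":0.224, "y":-0.002, "z":0.003}
  ]
}}

```text
clock: 3.55
tcp_pos: [0.4501, -0.1751, 0.0782]
tcp_rot: [0.699, 0.715, -0.0, 0.0]
ft_force: [0.6, 0.2, 0.6]
gripper_width: 0.004
grasp_force: 0.0
```

```bash
python3 - <<'E'
from h import *
to((-.043,-.09,.15))
s=camrig.get_image("scene")["pixels"][:,:,::-1]; w=camrig.get_image("wrist")["pixels"][:,:,::-1]
cv2.imwrite("pics/two3.png",np.hstack([cv2.resize(s[100:220,280:440],(400,300)),cv2.resize(w,(400,300))]))
E
```

```text
t 3.55 now stand -0.0182 0.1015 0.0782 F [0.6 0.2 0.6] q7 [ 0.9   0.49 -0.7   2.07  0.47  0.74 -0.08]
turn [-0.      0.0003  0.0003]
turn [-4.0000e-04 -0.0000e+00 -3.1413e+00]
(-0.043, -0.09, 0.15) -> [-0.1915 -0.0248 -0.0717]
```

View pics/two3.png

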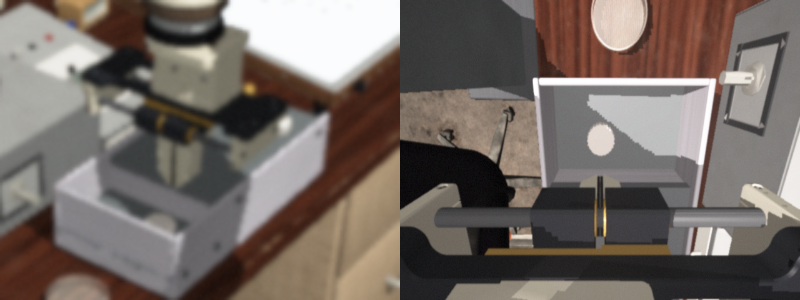

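Cap_c lies in the trough (wrist view at 600,140). Next is cap_b: up, back, and behind it.

Call:
{"fn": "tcp_steps", "kwargs": {
  "motion": [
    {"jaw":0, "z":-0.09},
    {"jaw":0, "x":-0.02, "y":-0.004, "z":-0.18},
    {"jaw":0, "x":-0.1, "y":-0.016, "z":-0.22},
    {"jaw":0, "x":-0.19, "y":-0.028, "z":-0.22},
    {"jaw":0, "x":-0.28, "y":-0.038, "z":-0.22},
    {"jaw":0, "x":-0.36, "y":-0.046, "z":-0.22},
    {"jaw":0, "x":-0.387, "y":-0.046, "z":-0.22},
    {"jaw":0, "x":-0.387, "y":-0.046, "z":-0.22},
    {"jaw":0, "x":-0.387, "y":-0.046, "z":-0.22},
    {"jaw":0, "x":-0.387, "y":-0.046, "z":-0.14},
    {"jaw":0, "x":-0.387, "y":-0.046, "z":-0.1},
    {"jaw":0, "x":-0.387, "y":-0.046, "z":-0.1}
  ]
}}

```text
clock: 4.85
tcp_pos: [0.4302, -0.3651, 0.1257]
tcp_rot: [0.698, 0.716, 0.0, -0.003]
ft_force: [-0.4, -0.1, 0.5]
gripper_width: 0.004
grasp_force: 0.0
```

```bash
python3 - <<'E'
from h import *
to((-.041,-.092,.079))
s=camrig.get_image("scene")["pixels"][:,:,::-1]; w=camrig.get_image("wrist")["pixels"][:,:,::-1]
cv2.imwrite("pics/two4.png",np.hstack([cv2.resize(s[100:220,280:440],(400,300)),cv2.resize(w,(400,300))]))
E
```

```text
t 4.85 now stand -0.0425 -0.088 0.1257 F [-0.4 -0.1  0.5] q7 [ 1.19  0.54 -0.68  1.84  0.42  0.92  0.34]
turn [-0.0039 -0.0047  0.0036]
turn [ 0.0074 -0.0062 -3.138 ]
(-0.041, -0.092, 0.079) -> [-0.0042  0.0016  0.0466]
```

View pics/two4.png

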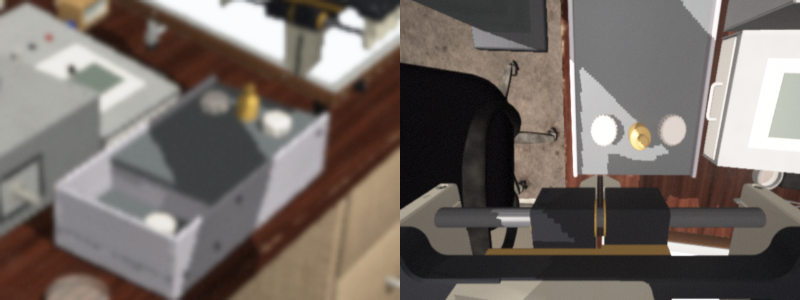

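Cap_b is dead ahead (604,129) and the weight is to its right (640,137). Lowering slowly, with a settling pause.

In the tool's units: 0.047 m / 0.5 = 0.094, 0.042 m / 0.5 = 0.084.

Call:
{"fn": "tcp_steps", "kwargs": {
  "motion": [
    {"jaw":0, "y":0.004},
    {"jaw":0, "y":0.004, "z":0.03},
    {"jaw":0, "y":0.004, "z":0.06},
    {"jaw":0, "y":0.004, "z":0.084},
    {"jaw":0, "y":0.004, "z":0.094},
    {"jaw":0, "y":0.004, "z":0.094},
    {"jaw":0, "y":0.004, "z":0.094}
  ]
}}

```text
clock: 5.65
tcp_pos: [0.4336, -0.3689, 0.0811]
tcp_rot: [0.699, 0.715, 0.0, -0.0]
ft_force: [-0.3, 0.5, 0.4]
gripper_width: 0.007
grasp_force: 0.0
```

```bash
python3 - <<'E'
from h import *
to((-.041,.1,.079))
w=camrig.get_image("wrist")["pixels"][:,:,::-1]
cv2.imwrite("pics/w5.png",w[150:350,200:440])
E
```

```text
t 5.65 now stand -0.0391 -0.0918 0.0811 F [-0.3  0.5  0.4] q7 [ 1.15  0.6  -0.64  1.86  0.47  0.84  0.29]
turn [ 0.0001 -0.0004  0.0001]
turn [ 6.0000e-04  1.0000e-04 -3.1415e+00]
(-0.041, 0.1, 0.079) -> [ 0.1918 -0.0019  0.0022]
```

View pics/w5.png

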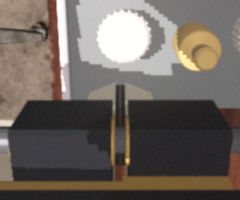

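Cap_b is at (124,36), the tip spans 88–153, and the weight's edge is at 173, so the path is clear. Pushing.

In the tool's units: 0.12 m / 0.5 = 0.24, 0.016 m / 0.5 = 0.032.

Call:
{"fn": "tcp_steps", "kwargs": {
  "motion": [
    {"jaw":0, "x":0.016, "y":-0.003, "z":0.004},
    {"jaw":0, "x":0.032, "y":-0.003, "z":0.004},
    {"jaw":0, "x":0.052, "y":-0.003, "z":0.004},
    {"jaw":0, "x":0.076, "y":-0.003, "z":0.004},
    {"jaw":0, "x":0.104, "y":-0.003, "z":0.004},
    {"jaw":0, "x":0.132, "y":-0.003, "z":0.004},
    {"jaw":0, "x":0.16, "y":-0.003, "z":0.004},
    {"jaw":0, "x":0.188, "y":-0.003, "z":0.004},
    {"jaw":0, "x":0.216, "y":-0.003, "z":0.004},
    {"jaw":0, "x":0.24, "y":-0.003, "z":0.004}
  ]
}}

```text
clock: 6.7
tcp_pos: [0.4292, -0.2476, 0.0793]
tcp_rot: [0.699, 0.715, 0.0, -0.0]
ft_force: [-0.4, -0.2, 0.9]
gripper_width: 0.005
grasp_force: 0.0
```

Call:
{"fn": "tcp_steps", "kwargs": {
  "motion": [
    {"jaw":0, "x":0.028},
    {"jaw":0, "x":0.056},
    {"jaw":0, "x":0.084},
    {"jaw":0, "x":0.106},
    {"jaw":0, "x":0.126},
    {"jaw":0, "x":0.146},
    {"jaw":0, "x":0.146},
    {"jaw":0, "x":0.146}
  ]
}}

```text
clock: 7.5
tcp_pos: [0.4277, -0.1762, 0.0793]
tcp_rot: [0.699, 0.715, -0.0, 0.0]
ft_force: [-0.6, 0.0, 0.2]
gripper_width: 0.005
grasp_force: 0.0
```

```bash
python3 - <<'E'
from h import *
to((.041,-.092,.079))
s=camrig.get_image("scene")["pixels"][:,:,::-1]; w=camrig.get_image("wrist")["pixels"][:,:,::-1]
cv2.imwrite("pics/two5.png",np.hstack([cv2.resize(s[100:220,280:440],(400,300)),cv2.resize(w,(400,300))]))
E
```

```text
t 7.5 now stand -0.0407 0.1009 0.0793 F [-0.6  0.   0.2] q7 [ 0.92  0.45 -0.7   2.12  0.45  0.72 -0.05]
turn [0.0001 0.0003 0.0004]
turn [-5.0000e-04  1.0000e-04 -3.1412e+00]
(0.041, -0.092, 0.079) -> [-0.193   0.0816  0.0003]
```

View pics/two5.png

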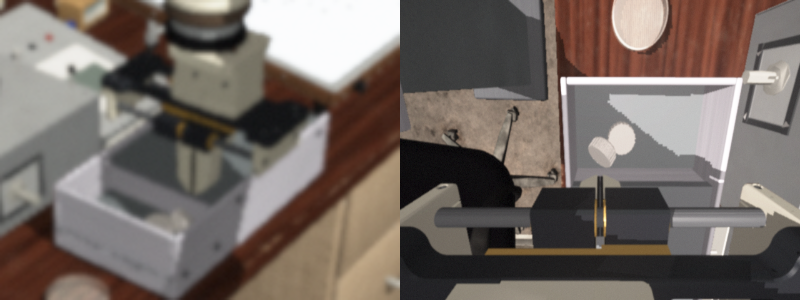

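Both caps are in the trough, at (601,152) and (621,137). Before cap_a I'll check the height of the device beside the stand, because the gripper body will overhang it.

In the tool's units: -0.193 m / 0.5 = -0.386, -0.04 m / 0.5 = -0.08.

```bash
python3 - <<'E'
from h import *
d=camrig.get_image("scene")
b=ray(d,(273.3,198.5),0);print(b)
for h in(.08,.09,.1,.11,.12,.13):print(h,proj(d,b+[0,0,h]))
E
```

```text
[ 0.60400143 -0.04742804  0.        ]
0.08 (np.float64(270.93081402892506), np.float64(172.85125344740487))
0.09 (np.float64(270.6203882086207), np.float64(169.49059147929552))
0.1 (np.float64(270.3066187195894), np.float64(166.09373103931497))
0.11 (np.float64(269.9894512461572), np.float64(162.66008410737024))
0.12 (np.float64(269.6688302898162), np.float64(159.1890498580366))
0.13 (np.float64(269.3446991368496), np.float64(155.6800143100721))
```

Call:
{"fn": "tcp_steps", "kwargs": {
  "motion": [
    {"jaw":0, "y":0.02, "z":-0.09},
    {"jaw":0, "x":-0.02, "y":0.08, "z":-0.17},
    {"jaw":0, "x":-0.08, "y":0.14, "z":-0.22},
    {"jaw":0, "x":-0.16, "y":0.164, "z":-0.22},
    {"jaw":0, "x":-0.24, "y":0.164, "z":-0.22},
    {"jaw":0, "x":-0.32, "y":0.164, "z":-0.22},
    {"jaw":0, "x":-0.386, "y":0.164, "z":-0.22},
    {"jaw":0, "x":-0.386, "y":0.164, "z":-0.22},
    {"jaw":0, "x":-0.386, "y":0.164, "z":-0.22},
    {"jaw":0, "x":-0.386, "y":0.164, "z":-0.22}
  ]
}}

```text
clock: 8.65
tcp_pos: [0.5141, -0.3659, 0.1891]
tcp_rot: [0.699, 0.715, 0.0, -0.0]
ft_force: [0.6, 0.2, 0.2]
gripper_width: 0.004
grasp_force: 0.0
```

```bash
python3 - <<'E'
from h import *
to((.041,-.092,.079))
E
```

```text
t 8.65 now stand 0.0414 -0.0907 0.1891 F [0.6 0.2 0.2] q7 [ 1.07  0.57 -0.7   1.63  0.4   1.09  0.29]
turn [-0.     -0.0011  0.001 ]
turn [ 1.7000e-03 -1.0000e-04 -3.1406e+00]
(0.041, -0.092, 0.079) -> [-0.0014 -0.0004  0.1101]
```

The device is about 97 mm high, so the gripper body at 145 mm clears it. Lowering behind cap_a.

In the tool's units: 0.109 m / 0.5 = 0.218, 0.103 m / 0.5 = 0.206.

Call:
{"fn": "tcp_steps", "kwargs": {
  "motion": [
    {"jaw":0, "z":0.08},
    {"jaw":0, "z":0.14},
    {"jaw":0, "z":0.18},
    {"jaw":0, "z":0.206},
    {"jaw":0, "z":0.218},
    {"jaw":0, "z":0.218},
    {"jaw":0, "z":0.218}
  ]
}}

```text
clock: 9.35
tcp_pos: [0.5149, -0.3672, 0.0814]
tcp_rot: [0.699, 0.715, 0.0, 0.001]
ft_force: [-0.2, -0.8, -0.3]
gripper_width: 0.004
grasp_force: 0.0
```

```bash
python3 - <<'E'
from h import *
# cap / weight from the wrist picture
s=manip.sense();d=camrig.get_image("wrist");M=np.array(d["mount"]);R=Ro.from_quat(s["tcp_rot"]).as_matrix()
T=np.eye(4);T[:3,:3]=R;T[:3,3]=s["tcp_pos"];d["extrinsics"]=np.linalg.inv(T@M)
h=cv2.cvtColor(d["pixels"],cv2.COLOR_RGB2HSV)
for nm,m,z in(("white",(h[...,2]>140)&(h[...,1]<45),.086),("brass",(h[...,1]>90)&(h[...,0]>17)&(h[...,0]<32),.09)):
    m=cv2.morphologyEx(m.astype(np.uint8),cv2.MORPH_OPEN,np.ones((5,5)))
    n,l,st_,ce=cv2.connectedComponentsWithStats(m)
    for i in range(1,n):
        if 300<st_[i,4]<6000:
            p=ray(d,ce[i],z)-st["O"];print(nm,st_[i],ce[i].round(),(p@st["x"]).round(4),(p@st["y"]).round(4))
to((.041,.1,.079))
E
```

```text
white [379   0  13  33 361] [385.  15.] 0.0723 0.0286
white [ 416   31   39  194 2936] [434. 125.] 0.1007 -0.0203
white [  91   74   46  188 1485] [114. 165.] -0.0671 -0.0412
white [ 293  162   49   48 1865] [317. 185.] 0.0408 -0.0521
brass [231 180  31  21 372] [247. 189.] 0.0036 -0.0533
brass [223 190  21  29 396] [233. 205.] -0.0047 -0.0622
t 9.4 now stand 0.0422 -0.0923 0.0816 F [ 0.4 -0.2 -0.3] q7 [ 1.03  0.69 -0.63  1.7   0.49  0.91  0.22]
turn [0.0017 0.0012 0.0002]
turn [-1.9000e-03  2.7000e-03 -3.1414e+00]
(0.041, 0.1, 0.079) -> [ 0.1923 -0.0011  0.0023]
```

The wrist view puts cap_a at x = 40.8 mm, directly ahead of the tip at 42 mm. The weight is still in place at about (0, −55). Pushing.

In the tool's units: 0.12 m / 0.5 = 0.24, 0.108 m / 0.5 = 0.216.

Call:
{"fn": "tcp_steps", "kwargs": {
  "motion": [
    {"jaw":0, "x":0.016, "y":-0.001, "z":0.004},
    {"jaw":0, "x":0.032, "y":-0.001, "z":0.004},
    {"jaw":0, "x":0.052, "y":-0.001, "z":0.004},
    {"jaw":0, "x":0.076, "y":-0.001, "z":0.004},
    {"jaw":0, "x":0.104, "y":-0.001, "z":0.004},
    {"jaw":0, "x":0.132, "y":-0.001, "z":0.004},
    {"jaw":0, "x":0.16, "y":-0.001, "z":0.004},
    {"jaw":0, "x":0.188, "y":-0.001, "z":0.004},
    {"jaw":0, "x":0.216, "y":-0.001, "z":0.004},
    {"jaw":0, "x":0.24, "y":-0.001, "z":0.004}
  ]
}}

```text
clock: 10.4
tcp_pos: [0.5108, -0.2457, 0.0783]
tcp_rot: [0.699, 0.715, 0.0, -0.0]
ft_force: [-0.4, -0.2, -0.8]
gripper_width: 0.003
grasp_force: 0.1
```

Call:
{"fn": "tcp_steps", "kwargs": {
  "motion": [
    {"jaw":0, "x":0.028},
    {"jaw":0, "x":0.056},
    {"jaw":0, "x":0.084},
    {"jaw":0, "x":0.106},
    {"jaw":0, "x":0.126},
    {"jaw":0, "x":0.146},
    {"jaw":0, "x":0.146},
    {"jaw":0, "x":0.146}
  ]
}}

```text
clock: 11.2
tcp_pos: [0.5091, -0.1744, 0.0782]
tcp_rot: [0.699, 0.715, -0.0, 0.0]
ft_force: [-0.4, -0.7, -0.5]
gripper_width: 0.006
grasp_force: 0.0
```

Call:
{"fn": "tcp_steps", "kwargs": {
  "motion": [
    {"jaw":0, "z":-0.09},
    {"jaw":0, "z":-0.18},
    {"jaw":0, "x":-0.06, "z":-0.26},
    {"jaw":0, "x":-0.14, "z":-0.32},
    {"jaw":0, "x":-0.14, "z":-0.34},
    {"jaw":0, "x":-0.14, "z":-0.34},
    {"jaw":0, "x":-0.14, "z":-0.34}
  ]
}}

```text
clock: 11.9
tcp_pos: [0.5101, -0.2437, 0.2475]
tcp_rot: [0.699, 0.715, -0.0, -0.001]
ft_force: [0.8, -0.3, -0.2]
gripper_width: 0.01
grasp_force: 0.0
```

```bash
python3 - <<'E'
from h import *
s=manip.sense();d=camrig.get_image("wrist");M=np.array(d["mount"]);R=Ro.from_quat(s["tcp_rot"]).as_matrix()
T=np.eye(4);T[:3,:3]=R;T[:3,3]=s["tcp_pos"];d["extrinsics"]=np.linalg.inv(T@M)
h=cv2.cvtColor(d["pixels"],cv2.COLOR_RGB2HSV)
for nm,m in(("white",(h[...,2]>140)&(h[...,1]<45)),("cream",(h[...,1]>12)&(h[...,1]<70)&(h[...,0]<25)&(h[...,2]>110))):
    m=cv2.morphologyEx(m.astype(np.uint8),cv2.MORPH_OPEN,np.ones((5,5)))
    n,l,q,ce=cv2.connectedComponentsWithStats(m)
    for i in range(1,n):
        if 150<q[i,4]<6000:
            p=ray(d,ce[i],.046)-st["O"];print(nm,q[i],(p@st["x"]).round(4),(p@st["y"]).round(4)-.14)
t=camrig.get_image("top");g=cv2.cvtColor(t["pixels"],cv2.COLOR_RGB2HSV)
m=((g[...,1]>80)&(g[...,0]>15)&(g[...,0]<35)).astype(np.uint8);m[:160]=0;m[225:]=0;m[:,:400]=0;m[:,492:]=0
n,l,q,ce=cv2.connectedComponentsWithStats(m)
for i in range(1,n):
    if q[i,4]>15:print("brass top",q[i],ce[i])
to((0,.1,.2))
E
```

```text
white [   0    0   46   99 3373] -0.2971 0.02739999999999998
white [266   0  47  23 810] 0.007 0.07189999999999999
white [374  27  31  22 345] 0.1189 0.04519999999999999
white [544  28  36  35 962] 0.3064 0.03789999999999999
white [ 206   32  151  103 4711] 0.0316 0.012199999999999989
white [ 240   77   43   36 1030] -0.0277 -0.013600000000000001
white [218 159  14  90 486] -0.0829 -0.14700000000000002
white [ 231  169  119   80 5187] -0.0185 -0.1638
white [623 235  17  38 487] 0.4669 -0.2192
white [436 290  61   6 345] 0.249 -0.2802
cream [263   0  50  24 912] 0.0063 0.0716
cream [374  23  32  31 468] 0.12 0.04459999999999997
cream [543  37  1
[... 403 characters left out ...]
179  202   48   75 2344] -0.1162 -0.19680000000000003
cream [377 204   8  26 165] 0.1193 -0.1643
cream [325 233  26  16 295] 0.0621 -0.2018
cream [289 234  26  15 299] 0.018 -0.20220000000000002
cream [621 234  19  24 313] 0.4626 -0.20950000000000002
cream [ 543  243   97   53 2545] 0.4135 -0.2421
cream [  0 252  67  44 897] -0.3644 -0.2475
cream [181 304  31  27 739] -0.1409 -0.32420000000000004
cream [150 310  19  21 293] -0.1973 -0.3291
cream [111 317  14  23 243] -0.2614 -0.3427
t 12.0 now stand 0.04 0.0325 0.2468 F [ 0.7  0.2 -0.9] q7 [ 1.    0.39 -0.77  1.74  0.3   1.13  0.17]
turn [-0.0021 -0.0015  0.0016]
turn [ 2.40e-03 -3.20e-03 -3.14e+00]
(0, 0.1, 0.2) -> [ 0.0675 -0.0398  0.047 ]
```

I've used all ten picture views, so the rest of the check is numeric. I'll pull the arm back toward its start so the top camera sees the whole stand.

In the tool's units: -0.3 m / 0.5 = -0.6, -0.27 m / 0.5 = -0.54.

Call:
{"fn": "tcp_steps", "kwargs": {
  "motion": [
    {"jaw":0, "x":-0.08, "y":-0.04},
    {"jaw":0, "x":-0.16, "y":-0.08},
    {"jaw":0, "x":-0.24, "y":-0.12},
    {"jaw":0, "x":-0.32, "y":-0.16},
    {"jaw":0, "x":-0.4, "y":-0.2},
    {"jaw":0, "x":-0.48, "y":-0.24},
    {"jaw":0, "x":-0.54, "y":-0.28},
    {"jaw":0, "x":-0.6, "y":-0.32},
    {"jaw":0, "x":-0.6, "y":-0.36},
    {"jaw":0, "x":-0.6, "y":-0.36}
  ]
}}

```text
clock: 13.0
tcp_pos: [0.3338, -0.5489, 0.246]
tcp_rot: [0.7, 0.714, -0.0, -0.002]
ft_force: [-0.2, 0.8, -0.4]
gripper_width: 0.005
grasp_force: 0.0
```

```bash
python3 - <<'E'
from h import *
to()
t=camrig.get_image("top");px=t["pixels"]
old=cv2.cvtColor(cv2.imread("pics/top0.png"),cv2.COLOR_BGR2RGB)
D=np.abs(px.astype(int)-old).max(2)
R=lambda a:print("\n".join(" ".join(f"{v:3d}" for v in r) for r in a))
m=cv2.morphologyEx((D>25).astype(np.uint8),cv2.MORPH_OPEN,np.ones((3,3)))
n,l,q,ce=cv2.connectedComponentsWithStats(m)
for i in range(1,n):
    if q[i,0]<495 and q[i,0]>230 and 150<ce[i][1]<235:
        p=ray(t,ce[i],.046)-st["O"];print("changed",q[i],ce[i].round(1),(p@st["x"]).round(3),(p@st["y"]-.14).round(3),"new",px[l==i].mean(0).round(),"old",old[l==i].mean(0).round())
g=cv2.cvtColor(px,cv2.COLOR_RGB2HSV);m=(g[...,1]>80).astype(np.uint8);m[:162]=0;m[224:]=0;m[:,:400]=0;m[:,491:]=0
n,l,q,ce=cv2.connectedComponentsWithStats(m)
for i in range(1,n):
    if q[i,4]>15:print("brass",q[i],ce[i])
print("trough gray, 3px grid");R(cv2.cvtColor(px,cv2.COLOR_RGB2GRAY)[160:226:3,356:398:2])
E
```

```text
t 13.0 now stand -0.143 -0.2695 0.246 F [-0.2  0.8 -0.4] q7 [ 1.44  0.52 -0.65  1.54  0.33  1.2   0.75]
turn [-0.0035 -0.0027 -0.004 ]
turn [-0.0042  0.0054  3.1376]
changed [396 156  53  56 362] [422.3 180.8] 0.029 -0.106 new [123. 125. 126.] old [87. 89. 89.]
changed [462 166  14  14 154] [468.6 172.7] 0.045 -0.206 new [82. 84. 84.] old [134. 131. 126.]
changed [370 169  14  15 170] [376.3 175.9] 0.04 -0.008 new [205. 201. 196.] old [123. 126. 126.]
changed [472 182  19  19 122] [481.9 191.2] 0.005 -0.233 new [84. 84. 83.] old [118. 120. 120.]
changed [423 194  14  14 160] [429.2 200.5] -0.014 -0.12 new [83. 85. 85.] old [136. 132. 128.]
changed [371 197  20  23 286] [379.9 208.2] -0.03 -0.014 new [186. 181. 175.] old [106. 108. 108.]
changed [452 203  26  21 253] [466.3 212.6] -0.04 -0.198 new [ 99. 101. 101.] old [170. 168. 163.]
changed [382 227   4   3  12] [383.5 228. ] -0.072 -0.021 new [158. 155. 159.] old [110. 108. 110.]
change
[... 1319 characters left out ...]
 146 120 128 126 116  92 111
172 103 115 127 127 127 127 131 195 218 220 219 218 219 192 107 108 123 114  89 110
175 104 115 128 128 127 127 130 195 221 220 217 197 171 138  93  92 114 109  82 107
169 101 113 130 127 125 127 125 145 194 204 157 139 141 133 122  98  91  89  78 107
171  98  95 107 100  94  93  93 100  98 135 146 157 189 197 196 177 119  82  75 108
170  96  87  86  92  85  87  82  85  87 134 184 213 215 212 207 204 147  80  76  86
174 101  88  85  83  87  86  86  88  82 109 152 169 143 139 124 112  88  84  71  73
173 100  85  85  88  85  87  84  86  87  85  94 104 102 108  98  85  89  84  72  70
176  99  86  86  86  82  88  84  87  90  89  86  86  86  84  88  88  83  83  74  73
```

All three caps are in the trough. The weight is unmoved (its centroid still reads 472.1,190.7), and nothing changed around the dish or eraser.

```bash
python3 -c "
from cell import manip, camrig, workorder
print(workorder.job_done())"
```

```text
the job is handed in; nothing more can be done
None
```

I handed the job in at about 13 s: all three caps lie in the trough, and the weight, dish and eraser are where they started, going by the last top-camera image (no verdict was returned).

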